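# Take the fence stop out of the T-slot rail

### The arm

A 7-joint arm with a two-finger parallel gripper is mounted at the origin on the work surface; the furniture and walls round the work are solid. World frame = base frame: x ahead of the robot, y to its left, z up, the work surface at z = 0. Lengths are in m, angles in rad, forces in N, time in s.
With the tool pointing down it reaches from about 0.4 to 0.925 m from the base axis. Payload 4.1 kg.
Tool frame: the origin (TCP) lies midway between the tips of the shut fingers; the grasp point (between the pads) lies 19 mm behind it; z points along the fingers, y is the line along which they close (so a half turn about z gives the same grasp; the last joint's range is limited). The gripper opens to 85 mm and grips with 20 to 120 N. Pads are 22 mm wide; open, the fingers measure 114 mm over their backs; the gripper's body (76 mm by 85 mm) begins 54 mm behind the grasp point. The pads swing forward as they close: fully open they stand 13 mm farther back than shut.
Start: joints at [-1.201, 0.398, 0.045, 1.537, -0.019, 1.207, -0.051], TCP at [0.294, 0.58, 0.231] pointing down, gripper open.
Joint ranges: [-2.82, 2.82], [-0.49, 2.23], [-1.37, 1.46], [0, 2.46], [-1.36, 4.5], [0.23, 2], [-2.94, 2.94]. Speed limits (rad/s): [2.57, 2.57, 3.14, 3.14, 3.14, 3.14, 3.14].

### API

Orientations are given as a unit quaternion [w, x, y, z].
In Python, from workcell import manip, viewer gives the robot as it stands. The module is installed in compiled form; this text tells all that it offers.
- The arm moves only by the tool apply_moves, never from a script. Its argument "targets" is a list of rows, each an object with "fingers": the finger opening in m, from 0 to 0.0854; "linear": the shift along the world's x, y, z in m, a list of three; "turn": the turn about the world's z in degrees. In form: [{"fingers": fingers, "linear": [dx, dy, dz], "turn": turn}, ...]. A call has 1 to 12 rows; each row shifts and turns the commanded pose from where the row before left it; what a row does not reach is not made up. A row lasts 1/10 s, in which the tool goes at most 50 mm and 8.59 degrees, less where a joint would pass 70% of its speed; a pose out of reach is approached as far as the arm can. A call is refused whole if a number of a shift passes 0.05 or a number of a turn 8.59, either way. A call with a gripper value outside its range is refused whole. The fingers move at their own pace and stop on an object; "squeeze" is the grip in N (left out, the last holds). Time passes only in rows, so rows that do not move let the fingers close. It gives the time, the measured TCP pose, the force, the opening and the grip force at its end, in the units of the state.
- manip.observe(): the state, without advancing time (a new reading comes with each control period).
- viewer.camera(name): name is "side" or "top" or "wrist"; returns (picture, depth): 480x640x3 uint8, red, green, blue; 480x640 float32, m along the optical axis (not along the pixel's ray), 0 where there is no reading.
- viewer.camera_params(name): a dict with "fx", "fy", "cx", "cy" (pixels), "eye" and "attitude" of the camera in the world; the wrist camera has in their place "hand_eye" (4x4, takes a point from camera to tool coordinates, whose origin is the TCP and whose axes are the flange's). Camera axes: x right, y down, z forward; pixel columns grow to the right and rows downward; lengths in m; the calibration is good to about 2 mm. A picture is of the moment at which its call begins: read the wrist's pose just before it. camera_params takes no time and is no camera call.
- manip.finish_job(): hands the job in; it is judged then, once.
The state is a dict: "clock": time; "joints": joint angles; "qd": joint speeds; "joint_efforts": joint torques, N m; "tcp_pos": TCP position; "ee_rot": TCP orientation; "ft_force": force on the tool from outside, world axes, zero at the start; "torque": the same for the moment, N m; "gripper_width": finger opening in m; "grasp_force": force on a finger pad.
Only numpy, scipy, OpenCV 4.12 (cv2) and the standard library are available. Lean on these libraries where they do the work, as an engineer would, in place of code of your own. Each camera call takes 0.05 s, during which the arm holds its last target. There are 200 camera calls.

### The job

The tall square fence stop has to come off the T-slot rail. Slide it along the slot and out of the open end nearest to it, lift it away and stand it upright in the shallow grey tray. Leave the round clamp knob in the same slot where it is.

Things in the scene. Friction and masses are not known exactly. Their poses are not given: they have to be found in the camera images.
- stop_post (a point): Centre of the fence stop's post, the part to remove: aluminium, 26 x 26 mm, 52 mm tall, above the rail (4 mm dark screw head on top). Below it a 12 mm round neck and, hidden in the slot, a flat steel foot 36 mm long (own x, along the slot), 28 mm wide (own y), its underside 49 mm below this point. z up; the post's faces are square to x and y. About 160 g, light friction.
- dog_knob (a point): Centre of the clamp dog's knob, which must stay: a round fluted aluminium knob 40 mm across and 18 mm tall (9 mm above and below this point; about 35 mm lower at the top than the stop), with its own foot in the other half of the same slot.
- t_rail: Fixed aluminium T-slot rail, 260 long, 58 wide, top 42 mm above the bench, on a plywood board. Origin: on the bench under its middle; x along the slot, y across, z up. Slot 18 mm wide, floor 21 mm above the bench; under its lips the stop's foot has 4 mm play up, 3 mm sideways and cannot be lifted out. Both ends (x = +-130 mm) are open: the foot is clear once the stop is 150 mm from the origin.
- tray_in (a point): Centre of the inner floor, 3 mm above the bench, of a shallow square tray of grey painted sheet metal, 116 x 116 mm outside, 16 mm high, walls 3 mm thick, fixed. It stands to the left or to the right of the rail.
Not all that is in view belongs to the job. What is shaped like the part that bears stop_post but turquoise is not meant.

How it is judged:
On the way:
1. the stop has been slid along the slot to an open end, at least 120 mm from the rail's middle and still at slot height ((x of stop_post in the frame of t_rail above 0.12 m or x of stop_post in the frame of t_rail below -0.12 m) and y of stop_post in the frame of t_rail between -0.012 and 0.012 m and height (world z) of stop_post below 0.082 m).
At the end, for the whole second after the job is handed in: The fence stop stands upright (within about 10 degrees) on the tray's floor, its post's centre within 42 mm of the tray's centre, and the clamp dog is within 15 mm of where it was (horizontal distance between stop_post and tray_in below 0.042 m and height (world z) of stop_post between 0.044 and 0.06 m and angle between stop_post's own z axis and vertical below 0.17 rad and distance of stop_post from where it was at the start of the episode above 0.1 m and distance of dog_knob from where it was at the start of the episode below 0.015 m); the robot touches nothing.
It fails at once if the clamp dog is moved by more than 15 mm (distance of dog_knob from where it was at the start of the episode above 0.015 m).
It also fails if it takes over 38 s, if anything falls off the work surface, if the arm or the gripper's body presses on something with over 40 N, if the wrist force passes 120 N, or if a joint passes its speed limit or range.

## Working session

There is one attempt and no reset: what is moved stays moved. The work goes in short steps, Python scripts to look and compute and a tool call to move; the robot and the scene stay as the last step left them, time stands still between calls to the robot, and variables do not carry over. Pictures are saved under pics/ and viewed, at most 10 in all, crops included, and the job is handed in when it is done.

Besides the shell and the picture viewer there is one more tool, called after "Emit:" by a JSON object that holds its "name" and its "arguments". apply_moves: Moves the arm, as the interface text tells. Its arguments: {"type":"object","properties":{"targets":{"type":"array","items":{"type":"object","properties":{"fingers":{"type":"number"},"linear":{"type":"array","items":{"type":"number"}},"turn":{"type":"number"}}}},"squeeze":{"type":"number"}},"required":["targets"]}

```bash
mkdir -p pics; cat > h.py <<'E'
import numpy as np, cv2
from workcell import manip, viewer
from scipy.spatial.transform import Rotation as R
def q2R(q): return R.from_quat([q[1],q[2],q[3],q[0]]).as_matrix()
def cam(name):
    s=manip.observe(); p=viewer.camera_params(name); im,d=viewer.camera(name)
    if name=="wrist":
        H=np.array(p["hand_eye"]); T=np.eye(4); T[:3,:3]=q2R(s["ee_rot"]); T[:3,3]=s["tcp_pos"]; M=T@H
    else:
        M=np.eye(4); a=np.array(p["attitude"]); M[:3,:3]=q2R(a) if a.size==4 else a; M[:3,3]=p["eye"]
    v,u=np.mgrid[:480,:640]
    P=np.stack([(u-p["cx"])/p["fx"]*d,(v-p["cy"])/p["fy"]*d,d],-1)@M[:3,:3].T+M[:3,3]
    P[d==0]=np.nan
    return im,d,P
E
python3 - <<'E'
from h import *
print(manip.observe())
for n in("top","side"):
    im,d,P=cam(n); cv2.imwrite(f"pics/{n}.png",im[...,::-1]); np.savez(n,im=im,P=P); print(viewer.camera_params(n))
E
```

```text
{'clock': 0.0, 'joints': array([-1.20102555,  0.39918916,  0.04501516,  1.53789345, -0.0187193 ,
        1.20689998, -0.05067517]), 'qd': array([ 0.00105949,  0.00106388, -0.0011082 ,  0.00030656,  0.0002048 ,
        0.00127209, -0.00053135]), 'joint_efforts': array([-8.59899610e-04, -4.75119317e+01,  1.36445750e+00, -2.54221898e+01,
        1.16132011e-02,  9.54819174e-03, -5.75857058e-06]), 'tcp_pos': array([0.29333899, 0.57932505, 0.23025893]), 'ee_rot': array([-1.74389011e-04,  2.32173601e-01,  9.72673866e-01, -9.68691372e-04]), 'ft_force': array([-0.93324619, -0.22304575,  0.55930903]), 'torque': array([-0.03661584, -0.01296903,  0.00982987]), 'grasp_force': 0.0, 'gripper_width': 0.08531042619281794}
{'fx': 530.1633719977457, 'fy': 530.1633719977457, 'cx': 318.81571696105044, 'cy': 239.92118468413284, 'eye': array([ 0.32462341, -0.11458525,  1.22441199]), 'attitude': array([ 0.0421829 , -0.69871583,  0.71364346, -0.02701491])}
{'fx': 571.4431647542361, 'fy': 571.4431647542361, 'cx': 309.55602896906714, 'cy': 234.8692736951426, 'eye': array([ 0.29541141, -1.07348471,  0.45497435]), 'attitude': array([-0.56849991,  0.81916911, -0.06682348,  0.03611722])}
```

View pics/top.png

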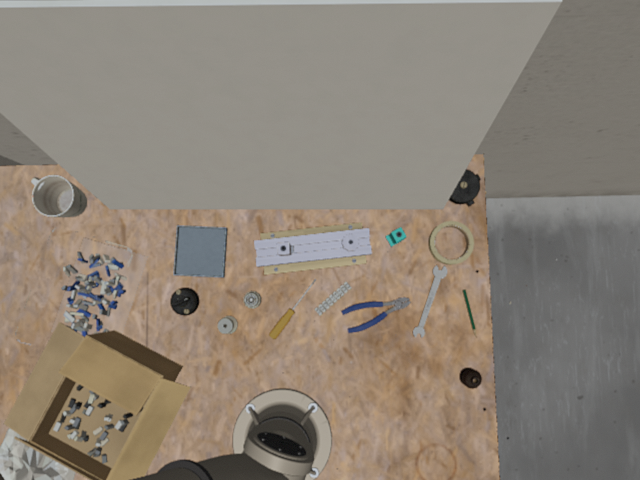

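View pics/side.png

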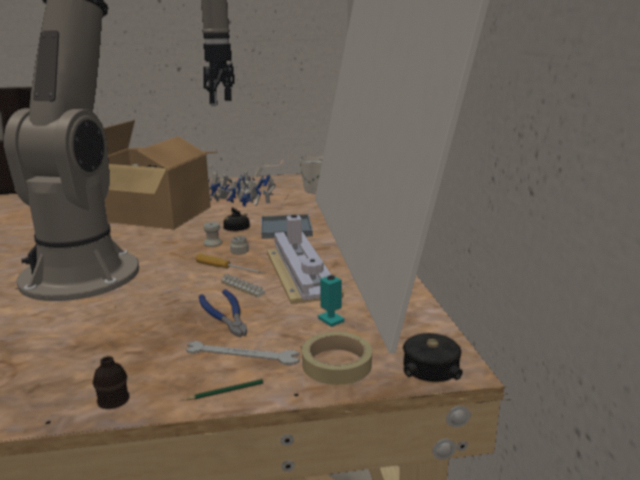

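Top view: the stop is at (286,248), the round knob at (350,242), the turquoise look-alike at (397,237), and the tray at (201,251). The stop's nearest open end is the left one, on the tray side. A wall stands just behind the rail.

```bash
python3 - <<'E'
from h import *
z=np.load("top.npz"); im,P=z["im"],z["P"]
for n,(u,v) in dict(stop=(286,247),stop2=(290,247),knob=(350,242),tray=(201,251),wallB=(300,206),wallM=(300,120),wallT=(300,20),wL=(120,205),wR=(445,205),bench=(270,290)).items(): print(n,P[v,u].round(3))
# rail top
sub=np.zeros(P.shape[:2],bool); sub[215:285,245:380]=1
m=sub&(abs(P[...,2]-.042)<.006)
v,u=np.nonzero(m); pts=P[m][:,:2].astype(np.float32); print("rail",cv2.minAreaRect(pts),P[m][:,2].mean())
ms=sub&(P[...,2]>.085); print("stop top",ms.sum(),np.median(P[ms],0), P[ms].min(0),P[ms].max(0))
mk=sub&(P[...,2]>.058)&(P[...,2]<.085); mk[:,:320]=0; print("knob",mk.sum(),np.median(P[mk],0),cv2.minEnclosingCircle(P[mk][:,:2].astype(np.float32)))
st=np.zeros_like(m); st[215:290,165:235]=1
mt=st&(P[...,2]>.009)&(P[...,2]<.03); print("tray",cv2.minAreaRect(P[mt][:,:2].astype(np.float32)))
z=np.load("side.npz"); P=z["P"]
for u,v in((393,340),(380,250),(340,150)): print(P[v,u].round(3))
cv2.imwrite("pics/c.png",cv2.resize(im[205:295,160:420,::-1],None,fx=3,fy=3,interpolation=2))
E
```

```text
stop [ 0.422 -0.021  0.095]
stop2 [ 0.425 -0.027  0.058]
knob [ 0.432 -0.159  0.068]
tray [0.425 0.184 0.003]
wallB [ 0.523 -0.048  0.017]
wallM [ 0.599 -0.071  0.399]
wallT [ 0.647 -0.085  0.624]
wL [0.532 0.364 0.034]
wR [ 0.52  -0.384  0.   ]
bench [0.332 0.025 0.002]
rail ((0.42710965871810913, -0.07499960064888), (0.05845526233315468, 0.25984349846839905), 5.04236364364624) 0.04198198642578113
stop top 152 [ 0.4200016  -0.01455664  0.09617405] [ 0.40777305 -0.02727288  0.08590096] [ 0.4332801  -0.00155125  0.10527929]
knob 217 [ 0.43466926 -0.1590812   0.06209854] ((0.4339158833026886, -0.1602596938610077), 0.019411250948905945)
tray ((0.4094826579093933, 0.1866132616996765), (0.11805730313062668, 0.14864042401313782), 86.21014404296875)
[ 0.515 -0.382  0.023]
[ 0.533 -0.237  0.103]
[0.557 0.209 0.173]
```

View pics/c.png

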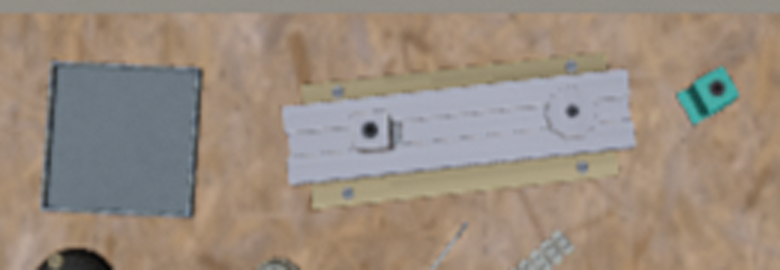

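Candidates: the silver post at (286,248), with a square screw top at 96 mm, fits because its height and place in the slot match. The round one at (350,242) is the knob, and the turquoise one at (397,237) isn't meant. The crop confirms this: silver square post at crop (371,130). The rail axis points at 95° in the world, and the stop is at rail x of about +61 mm. I'm moving above it now.

Emit:
{"name": "apply_moves", "arguments": {"targets": [{"fingers":0.0854,"linear":[0.0105,-0.0495,-0.002],"turn":2.66},{"fingers":0.0854,"linear":[0.0105,-0.0495,-0.002],"turn":2.66},{"fingers":0.0854,"linear":[0.0105,-0.0495,-0.002],"turn":2.66},{"fingers":0.0854,"linear":[0.0105,-0.0495,-0.002],"turn":2.66},{"fingers":0.0854,"linear":[0.0105,-0.0495,-0.002],"turn":2.66},{"fingers":0.0854,"linear":[0.0105,-0.0495,-0.002],"turn":2.66},{"fingers":0.0854,"linear":[0.0105,-0.0495,-0.002],"turn":2.66},{"fingers":0.0854,"linear":[0.0105,-0.0495,-0.002],"turn":2.66},{"fingers":0.0854,"linear":[0.0105,-0.0495,-0.002],"turn":2.66},{"fingers":0.0854,"linear":[0.0105,-0.0495,-0.002],"turn":2.66},{"fingers":0.0854,"linear":[0.0105,-0.0495,-0.002],"turn":2.66},{"fingers":0.0854,"linear":[0.0105,-0.0495,-0.002],"turn":2.66}], "squeeze": 40}}

```text
clock: 1.3
tcp_pos: [0.4178, -0.0085, 0.2076]
ee_rot: [0.0, -0.045, 0.999, 0.0]
ft_force: [1.7, 0.8, -0.3]
gripper_width: 0.0854
grasp_force: 0.0
```

```bash
cat > look.py <<'E'
from h import *
import sys
s=manip.observe(); ry=q2R(s["ee_rot"])[:,1]; print(s["clock"],s["tcp_pos"].round(4),"yaw",np.degrees(np.arctan2(ry[1],ry[0])).round(2),s["ft_force"].round(1),s["joints"].round(2))
im,d,P=cam("wrist"); cv2.imwrite(f"pics/{sys.argv[1]}.png",im[...,::-1]); np.savez(sys.argv[1],im=im,P=P)
X=P[...,0];Y=P[...,1];Z=P[...,2]
m=(abs(X-.42)<.06)&(abs(Y+.015)<.06)&(Z>.090)&(Z<.104)
if m.any(): print("post top",m.sum(),np.median(P[m],0),cv2.minAreaRect(P[m][:,:2].astype(np.float32)))
m=(abs(Z-.042)<.005)&(abs(X-.425)<.07)&(abs(Y+.05)<.14)
if m.any(): print("rail",cv2.minAreaRect(P[m][:,:2].astype(np.float32)),Z[m].mean())
E
python3 look.py w1
```

```text
1.3 [ 0.4178 -0.0085  0.2076] yaw 95.19 [ 1.7  0.8 -0.3] [-0.57 -0.01  0.48  2.09  0.01  1.06  1.58]
post top 1634 [ 0.41857415 -0.015852    0.0967192 ] ((0.420197993516922, -0.015804849565029144), (0.026293061673641205, 0.02585304155945778), 5.227874755859375)
rail ((0.42561736702919006, -0.06982506811618805), (0.0587509348988533, 0.24574798345565796), 4.985876083374023) 0.042592056709023086
```

View pics/w1.png

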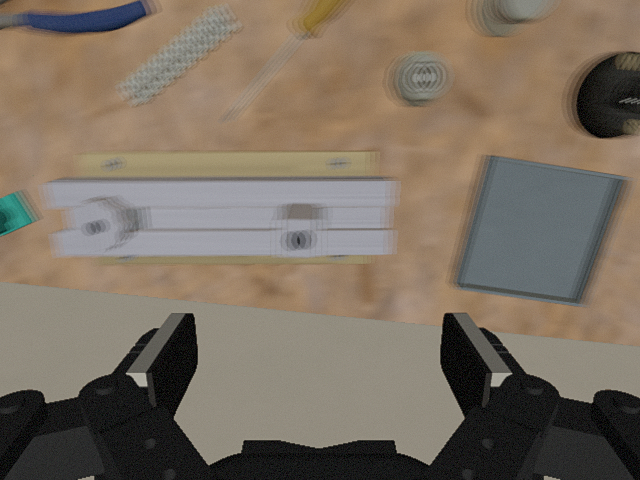

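The wrist view shows the post at (300,240), the knob at (100,225) and the tray at (540,230). The post measures (0.420,-0.016) with its top at 97 mm and a 26 mm square, so it matches the part. Next I descend and grip along the slot.

Emit:
{"name": "apply_moves", "arguments": {"targets": [{"fingers":0.0854,"linear":[0,-0.001,-0.03],"turn":0},{"fingers":0.0854,"linear":[0,0,-0.03],"turn":0},{"fingers":0.0854,"linear":[0,0,-0.03],"turn":0},{"fingers":0.0854,"linear":[0,0,-0.03],"turn":0},{"fingers":0.0854,"linear":[0,0,-0.028],"turn":0},{"fingers":0.0854,"linear":[0,0,0],"turn":0},{"fingers":0.0854,"linear":[0,0,0],"turn":0}]}}

```text
clock: 2.05
tcp_pos: [0.4179, -0.0076, 0.0598]
ee_rot: [-0.001, -0.044, 0.999, -0.0]
ft_force: [-0.7, 0.3, 0.3]
gripper_width: 0.0856
grasp_force: 0.0
```

Emit:
{"name": "apply_moves", "arguments": {"targets": [{"fingers":0.015,"linear":[0,0,0],"turn":0},{"fingers":0.015,"linear":[0,0,0],"turn":0},{"fingers":0.015,"linear":[0,0,0],"turn":0},{"fingers":0.015,"linear":[0,0,0],"turn":0},{"fingers":0.015,"linear":[0,0,0],"turn":0},{"fingers":0.015,"linear":[0,0,0],"turn":0},{"fingers":0.015,"linear":[0,0,0],"turn":0}], "squeeze": 45}}

```text
clock: 2.75
tcp_pos: [0.4191, -0.0082, 0.0606]
ee_rot: [0.001, -0.044, 0.999, -0.0]
ft_force: [-0.5, -2.4, 6.2]
gripper_width: 0.0253
grasp_force: 44.4
```

Emit:
{"name": "apply_moves", "arguments": {"targets": [{"fingers":0.015,"linear":[-0.001,0.012,0.001],"turn":0},{"fingers":0.015,"linear":[-0.001,0.012,0],"turn":0},{"fingers":0.015,"linear":[-0.001,0.012,0],"turn":0},{"fingers":0.015,"linear":[-0.001,0.012,0],"turn":0},{"fingers":0.015,"linear":[-0.0012,0.012,0],"turn":0},{"fingers":0.015,"linear":[0,0,0],"turn":0},{"fingers":0.015,"linear":[0,0,0],"turn":0}]}}

```text
clock: 3.45
tcp_pos: [0.4128, 0.0526, 0.0607]
ee_rot: [-0.0, -0.044, 0.999, 0.0]
ft_force: [-0.3, 1.0, -1.6]
gripper_width: 0.0256
grasp_force: 44.5
```

Emit:
{"name": "apply_moves", "arguments": {"targets": [{"fingers":0.015,"linear":[-0.001,0.012,0],"turn":0},{"fingers":0.015,"linear":[-0.001,0.012,0],"turn":0},{"fingers":0.015,"linear":[-0.001,0.012,0],"turn":0},{"fingers":0.015,"linear":[0,0,0],"turn":0},{"fingers":0.015,"linear":[0,0,0],"turn":0}]}}

```text
clock: 3.95
tcp_pos: [0.4097, 0.0881, 0.0606]
ee_rot: [-0.0, -0.044, 0.999, -0.0]
ft_force: [0.5, 0.6, -2.8]
gripper_width: 0.0254
grasp_force: 44.4
```

```bash
python3 - <<'E'
from h import *
im,d,P=cam("top"); X,Y,Z=P[...,0],P[...,1],P[...,2]
im,d,P=cam("side"); cv2.imwrite("pics/s2.png",cv2.resize(im[150:320,200:380,::-1],None,fx=3.4,fy=3.4,interpolation=2))
s=manip.observe(); print(s["tcp_pos"],s["ft_force"])
z=np.load("w1.npz")["P"]
m=(abs(z[...,2]-.003)<.002); 
m[:150]=0;m[:,:450]=0;m[300:]=0
mm=(z[...,2]>.009)&(z[...,2]<.03)&(z[...,1]>.1)&(z[...,1]<.26)&(z[...,0]>.35)&(z[...,0]<.5)
print("tray rim",mm.sum(),cv2.minAreaRect(z[mm][:,:2].astype(np.float32)), z[228,543])
E
```

```text
[0.40974149 0.08765256 0.06054533] [ 0.80473742  0.65656785 -1.45641891]
tray rim 3389 ((0.4248420000076294, 0.18355533480644226), (0.11765868961811066, 0.1161692813038826), 86.20882415771484) [0.42070504 0.18545669 0.00520671]
```

View pics/s2.png

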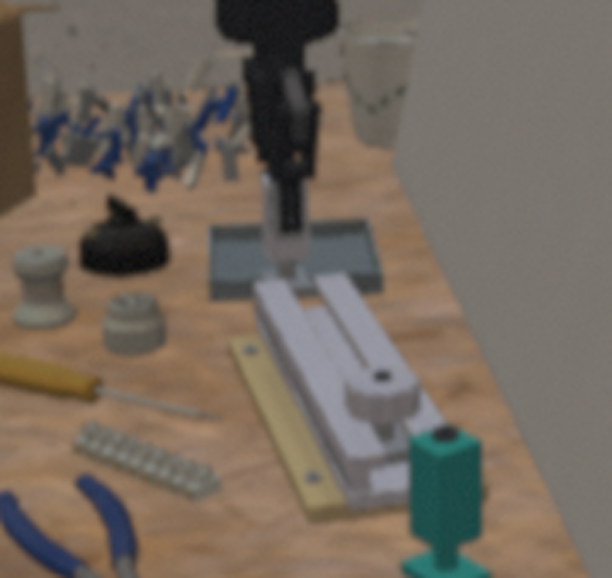

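The side view shows the post gripped at crop (285,240), out past the rail's end, with the knob unmoved at (380,395). Now lift and carry to the tray centre at (0.425, 0.184).

Emit:
{"name": "apply_moves", "arguments": {"targets": [{"fingers":0.015,"linear":[0,0.001,0.015],"turn":0},{"fingers":0.015,"linear":[0,0,0.015],"turn":0},{"fingers":0.015,"linear":[0.003,0.019,0],"turn":0},{"fingers":0.015,"linear":[0.003,0.019,0],"turn":0},{"fingers":0.015,"linear":[0.003,0.019,0],"turn":0},{"fingers":0.015,"linear":[0.003,0.019,0],"turn":0},{"fingers":0.015,"linear":[0.003,0.019,0],"turn":0},{"fingers":0.015,"linear":[0,0,0],"turn":0},{"fingers":0.015,"linear":[0,0,-0.015],"turn":0},{"fingers":0.015,"linear":[0,0,-0.015],"turn":0},{"fingers":0.015,"linear":[0,0,-0.01],"turn":0},{"fingers":0.015,"linear":[0,0,0],"turn":0}]}}

```text
clock: 5.25
tcp_pos: [0.4237, 0.1828, 0.0494]
ee_rot: [-0.001, -0.044, 0.999, -0.001]
ft_force: [0.1, 0.4, -1.9]
gripper_width: 0.0251
grasp_force: 44.7
```

```bash
python3 - <<'E'
from h import *
im,d,P=cam("side"); cv2.imwrite("pics/s3.png",cv2.resize(im[170:260,230:350,::-1],None,fx=5,fy=5,interpolation=2))
im,d,P=cam("wrist"); cv2.imwrite("pics/w3.png",im[...,::-1])
s=manip.observe(); print(s["tcp_pos"],s["ft_force"],s["gripper_width"])
E
```

```text
[0.4250067  0.18380299 0.05073779] [ 0.47222516  0.07601137 -1.52169297] 0.02540351754406528
```

View pics/s3.png

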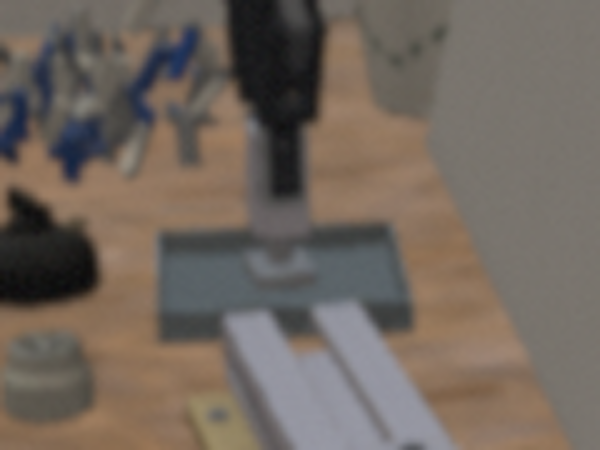

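The stop is upright over the middle of the tray, with its foot at crop (282,265), still about 8 mm up. I'm lowering it gently until it touches.

Emit:
{"name": "apply_moves", "arguments": {"targets": [{"fingers":0.015,"linear":[0,0,-0.004],"turn":0},{"fingers":0.015,"linear":[0,0,-0.002],"turn":0},{"fingers":0.015,"linear":[0,0,0],"turn":0},{"fingers":0.015,"linear":[0,0,0],"turn":0}]}}

```text
clock: 5.75
tcp_pos: [0.4249, 0.1845, 0.0448]
ee_rot: [0.0, -0.044, 0.999, 0.0]
ft_force: [0.5, -0.4, -1.9]
gripper_width: 0.0253
grasp_force: 44.7
```

Emit:
{"name": "apply_moves", "arguments": {"targets": [{"fingers":0.015,"linear":[0,0,-0.001],"turn":0},{"fingers":0.015,"linear":[0,0,-0.001],"turn":0},{"fingers":0.015,"linear":[0,0,0],"turn":0}]}}

```text
clock: 6.05
tcp_pos: [0.425, 0.1845, 0.0427]
ee_rot: [0.0, -0.044, 0.999, 0.0]
ft_force: [-0.0, 0.4, -1.4]
gripper_width: 0.0258
grasp_force: 44.7
```

Emit:
{"name": "apply_moves", "arguments": {"targets": [{"fingers":0.015,"linear":[0,0,-0.001],"turn":0},{"fingers":0.015,"linear":[0,0,0],"turn":0}]}}

```text
clock: 6.25
tcp_pos: [0.425, 0.1846, 0.0426]
ee_rot: [-0.0, -0.044, 0.999, 0.0]
ft_force: [-2.5, -0.4, 9.5]
gripper_width: 0.0256
grasp_force: 46.2
```

Emit:
{"name": "apply_moves", "arguments": {"targets": [{"fingers":0.015,"linear":[0,0,-0.001],"turn":0},{"fingers":0.015,"linear":[0,0,0],"turn":0}]}}

```text
clock: 6.45
tcp_pos: [0.4251, 0.1846, 0.0426]
ee_rot: [-0.0, -0.044, 0.999, 0.001]
ft_force: [-5.0, -2.1, 19.4]
gripper_width: 0.0255
grasp_force: 47.6
```

```bash
python3 - <<'E'
from h import *
s=manip.observe(); print(s["tcp_pos"],s["ft_force"])
im,d,P=cam("wrist"); X,Y,Z=P[...,0],P[...,1],P[...,2]
m=(abs(X-.425)<.02)&(abs(Y-.184)<.02)&(Z<.1)
print(m.sum(),np.percentile(Z[m],[2,10,25,50,75,90,98]).round(4))
E
```

```text
[0.42509754 0.18457853 0.04260207] [-4.98050716 -2.1000953  19.39700765]
19822 [0.0033 0.0106 0.0483 0.0771 0.0798 0.0856 0.0972]
```

It's seated (19 N, top at about 78 mm as expected). Next: relax, release and retreat.

Emit:
{"name": "apply_moves", "arguments": {"targets": [{"fingers":0.015,"linear":[0,0,0.0015],"turn":0},{"fingers":0.032,"linear":[0,0,0],"turn":0},{"fingers":0.06,"linear":[0,0,0],"turn":0},{"fingers":0.07,"linear":[0,0,0],"turn":0},{"fingers":0.07,"linear":[0,0,0],"turn":0},{"fingers":0.07,"linear":[0,0,0.02],"turn":0},{"fingers":0.07,"linear":[0,0,0.03],"turn":0},{"fingers":0.07,"linear":[0,0,0.04],"turn":0},{"fingers":0.07,"linear":[0,0,0.04],"turn":0},{"fingers":0.07,"linear":[0,0,0.03],"turn":0},{"fingers":0.07,"linear":[0,0,0],"turn":0},{"fingers":0.07,"linear":[0,0,0],"turn":0}]}}

```text
clock: 7.7
tcp_pos: [0.4249, 0.1846, 0.2024]
ee_rot: [0.0, -0.044, 0.999, 0.0]
ft_force: [-0.2, 0.2, -0.3]
gripper_width: 0.07
grasp_force: 0.0
```

```bash
python3 - <<'E'
from h import *
im,d,P=cam("wrist"); cv2.imwrite("pics/w4.png",im[...,::-1]); X,Y,Z=P[...,0],P[...,1],P[...,2]
m=(abs(X-.425)<.04)&(abs(Y-.184)<.04)&(Z<.1)&(Z>.07)
print(m.sum(),np.median(P[m],0),Z[m].max(),cv2.minAreaRect(P[m][:,:2].astype(np.float32)))
im,d,P=cam("top"); Z=P[...,2]; mk=(Z>.058)&(Z<.085); mk[:215]=0;mk[285:]=0;mk[:,:320]=0;mk[:,380:]=0
print("knob",cv2.minEnclosingCircle(P[mk][:,:2].astype(np.float32)), manip.observe()["ft_force"])
E
```

```text
1516 [0.42410257 0.18457849 0.07878425] 0.08424961880634663 ((0.42588162422180176, 0.18471701443195343), (0.02611379325389862, 0.026020921766757965), 5.3126983642578125)
knob ((0.4341641068458557, -0.1595533937215805), 0.01954752393066883) [ 0.56666564 -0.24780757 -0.74627773]
```

View pics/w4.png

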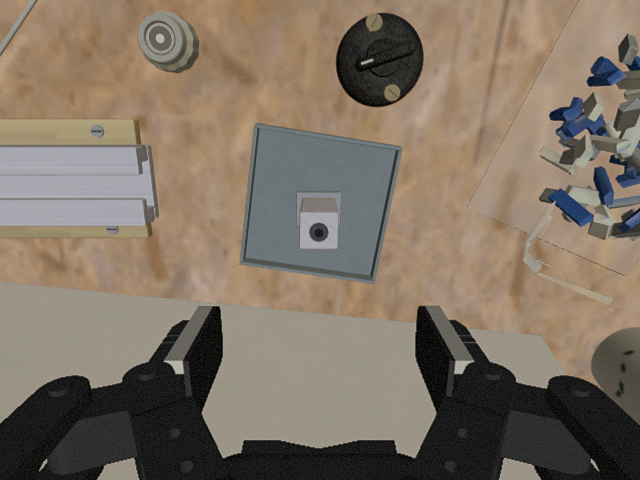

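The stop stands upright in the tray, with its top at (319,228). The gripper is clear and the knob is unmoved.

```bash
python3 -c "
from workcell import manip
print(manip.finish_job())"
```

```text
the job is handed in; nothing more can be done
None
```

I slid the fence stop out of the rail's nearest open end and stood it upright about 2 mm from the tray's centre; the clamp knob moved less than 1 mm by camera, and I handed the job in at about 8 s (no verdict was returned).

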